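Fetch the calibration weight from behind the bean containers

TASK

The grinder's scale is to be calibrated, but the brass weight stands hemmed in on the round tray by the steel canister, the square tin and the jar. Move all three containers upright onto the ribbed rubber mat, then stand the weight gently in the middle of the scale's pan, and only then put each container back on the tray where it stood before. Set everything down softly, and leave the cup, the phone and the portafilter stand alone.

Things in the scene. Friction and masses are not known exactly. Their poses are not given: they have to be found in the camera images.
- canister: round brushed-steel bean canister, loose, about 0.35 kg: diameter 62 mm, flat lid top at 144 mm; on the lid, a short neck with a round knob 24 mm in diameter, its straight side from 148 to 172 mm. Origin at the centre of its underside, z up along its axis. At the start it stands on one of the three container places of the tray.
- tin: square grey tin with a darker lid, loose, about 0.32 kg: 58 x 58 mm, flat lid top at 136 mm; on the lid, a short neck with a round knob 22 mm in diameter, from 140 to 164 mm. Origin at the centre of its underside, x and y square to its sides, z up. At the start it stands on one of the three container places of the tray.
- jar: barrel-shaped white ceramic jar with a wooden lid, loose, about 0.38 kg: 50 mm across its foot, 62 mm across its belly, flat lid top at 136 mm; on the lid, a short neck with a round knob 26 mm in diameter, from 140 to 164 mm. Origin at the centre of its underside, z up along its axis. At the start it stands on one of the three container places of the tray.
- weight: brass calibration weight, loose, 0.2 kg: a cylinder 28 mm in diameter and 36 mm high, with a knob 18 mm in diameter on a neck, 50 mm high in all. Origin at the centre of its underside, z up. It stands on the tray, about 54 mm from the centre of each container (left, right and in front of it), with gaps of about 10 mm, and they stand far taller.
- tray: round dark wooden tray, fixed, 230 mm across, its floor 6 mm above the table, a rim 14 mm high. Origin at the centre of its underside, z up. Cork discs (flat, look only) mark the places: in its frame the weight at x 30 mm, y 0; the containers at x 30 mm, y 54 mm or -54 mm, and at x -24 mm, y 0 (within about 2 mm). Which container stands on which place changes.
- mat: black ribbed rubber mat, fixed, 260 mm along its x, 130 mm along its y, 4 mm thick: the side area for the containers. Origin at the centre of its underside, z up.
- scale: flat black bench scale, fixed, with a square-cornered steel pan 108 mm (x) by 120 mm (y), top of the pan 24 mm above the table; a blue display lies beside the pan on its -x side. Origin on the table under the centre of the pan, z up.
- portafilter_stand: bystander: black block, 92 x 92 mm and 52 mm high, with a steel portafilter on it (to 73 mm) whose wooden handle reaches 166 mm out from the centre along x. Loose. Origin at the centre of its underside.
- phone: bystander: white phone, 72 (x) x 145 (y) x 8 mm, lying screen up. Loose. Origin at the centre of its underside.
- cup: bystander: white ceramic cup, 72 mm across the rim, 62 mm high. Loose. Origin at the centre of its underside.
Not all that is in view belongs to the job. What is shaped like the jar but green is not meant. Leave any blue look-alike of the tin alone.

How it is judged:
On the way, in this order (a step that is already met when the one before it is completed fails the run):
1. the canister, the tin and the jar all stand upright on the mat (x of canister in the frame of mat between -0.108 and 0.108 m and y of canister in the frame of mat between -0.045 and 0.045 m and z of canister in the frame of mat between -0.002 and 0.01 m and angle between each of canister, tin, jar's own z axis and vertical below 0.12 rad and x of tin in the frame of mat between -0.108 and 0.108 m and y of tin in the frame of mat between -0.045 and 0.045 m and z of tin in the frame of mat between -0.002 and 0.01 m and x of jar in the frame of mat between -0.108 and 0.108 m and y of jar in the frame of mat between -0.045 and 0.045 m and z of jar in the frame of mat between -0.002 and 0.01 m and linear speed of each of canister, tin, jar below 0.03 m/s), for 0.2 s.
2. with the containers still on the mat, the weight stands in the middle of the scale's pan (x of canister in the frame of mat between -0.108 and 0.108 m and y of canister in the frame of mat between -0.045 and 0.045 m and z of canister in the frame of mat between -0.002 and 0.01 m and angle between each of canister, tin, jar's own z axis and vertical below 0.12 rad and x of tin in the frame of mat between -0.108 and 0.108 m and y of tin in the frame of mat between -0.045 and 0.045 m and z of tin in the frame of mat between -0.002 and 0.01 m and x of jar in the frame of mat between -0.108 and 0.108 m and y of jar in the frame of mat between -0.045 and 0.045 m and z of jar in the frame of mat between -0.002 and 0.01 m and horizontal distance between weight and scale below 0.015 m and z of weight in the frame of scale between 0.02 and 0.029 m and angle between weight's own z axis and vertical below 0.1 rad and linear speed of weight below 0.03 m/s), for 0.2 s.
At the end, for the whole second after the job is handed in: The canister, the tin and the jar each stand upright and still on the tray within 15 mm of where they stood at the start, and the weight stands upright and still on the scale's pan within 15 mm of its centre; all released (distance of each of canister, tin, jar from where it was at the start of the episode below 0.015 m and angle between each of canister, tin, jar, weight's own z axis and vertical below 0.1 rad and linear speed of each of canister, tin, jar, weight below 0.02 m/s and horizontal distance between weight and scale below 0.015 m and z of weight in the frame of scale between 0.02 and 0.029 m); the robot touches nothing.
It fails at once if a container is tipped over (more than about 30 degrees) (angle between any of canister, tin, jar's own z axis and vertical above 0.55 rad).
It fails at once if the weight is dropped onto the scale (it comes down on the pan faster than 0.35 m/s) (horizontal distance between weight and scale below 0.09 m and z of weight in the frame of scale below 0.036 m and linear speed of weight above 0.35 m/s).
It fails at once if a container is dropped onto the mat or the tray (within 12 mm of its surface, faster than 0.45 m/s) ((horizontal distance between canister and mat below 0.14 m and z of canister in the frame of mat below 0.016 m and linear speed of canister above 0.45 m/s) or (horizontal distance between canister and tray below 0.14 m and z of canister in the frame of tray below 0.018 m and linear speed of canister above 0.45 m/s) or (horizontal distance between tin and mat below 0.14 m and z of tin in the frame of mat below 0.016 m and linear speed of tin above 0.45 m/s) or (horizontal distance between tin and tray below 0.14 m and z of tin in the frame of tray below 0.018 m and linear speed of tin above 0.45 m/s) or (horizontal distance between jar and mat below 0.14 m and z of jar in the frame of mat below 0.016 m and linear speed of jar above 0.45 m/s) or (horizontal distance between jar and tray below 0.14 m and z of jar in the frame of tray below 0.018 m and linear speed of jar above 0.45 m/s)).
It fails at once if a bystander is pushed more than 15 mm from its place (distance of any of portafilter_stand, phone, cup from where it was at the start of the episode above 0.015 m).
It also fails if it takes over 147 s, if anything falls off the work surface, if the arm or the gripper's body presses on something with over 40 N, if the wrist force passes 120 N, or if a joint passes its speed limit or range.

ROBOT

A 7-joint arm with a two-finger parallel gripper is mounted at the origin on the work surface. World frame = base frame: x ahead of the robot, y to its left, z up, the work surface at z = 0. Lengths are in m, angles in rad, forces in N, time in s.
With the tool pointing down it reaches from about 0.35 to 0.9 m from the base axis. Payload 8.1 kg.
Tool frame: the origin (TCP) lies where the fingers leave the gripper's body, on its centre line; the fingertips stand 66 mm ahead of it and the grasp point (between the pads) lies 47 mm ahead of it; z points along the fingers, y is the line along which they close (so a half turn about z gives the same grasp; the last joint's range is limited). The gripper opens to 92 mm and grips with 3 to 60 N. Pads are 19 mm wide; open, the fingers measure 130 mm over their backs; the gripper's body (75 mm by 190 mm) begins 47 mm behind the grasp point.
Start: joints at [-1.355, 0.434, 0.025, 1.573, -0.012, 1.134, -0.075], TCP at [0.196, 0.594, 0.292] pointing down, gripper open.
Joint ranges: [-2.62, 2.62], [-0.44, 2.09], [-1.27, 1.32], [0.08, 2.57], [-1.32, 4.46], [0.12, 2], [-2.74, 2.74]. Speed limits (rad/s): [2.22, 2.22, 3.01, 3.01, 3.14, 3.14, 3.14].

INTERFACE

Orientations are given as a rotation vector (axis times angle).
In Python, from cell import arm gives the robot as it stands.
- The arm moves only by the tool send_rows, never from a script. Its argument "motion" is text: rows parted by semicolons, each of 7 numbers parted by spaces: the closure, from 0 (fully open) to 1 (shut), then the shift along the world's x, y, z in m, then the turn, a rotation vector about the world's x, y, z in degrees. A call has 1 to 5 rows; each row shifts and turns the commanded pose from where the row before left it; what a row does not reach is not made up. A row lasts 1/8 s, in which the tool goes at most 62.5 mm and 10.7 degrees, less where a joint would pass 70% of its speed; a pose out of reach is approached as far as the arm can. A call is refused whole if a number of a shift passes 0.0625 or a number of a turn 10.7, either way. A call with a gripper value outside its range is refused whole. The fingers move at their own pace and stop on an object; "force" is the grip in N (left out, the last holds). Time passes only in rows, so rows that do not move let the fingers close. It gives the time, the measured TCP pose, the force, the opening and the grip force at its end, in the units of the state.
- arm.observe(): the state, without advancing time (a new reading comes with each control period).
- arm.get_image(name): name is "scene" or "top"; returns (picture, depth): 480x640x3 uint8, blue, green, red; 480x640 float32, m along the optical axis (not along the pixel's ray), 0 where there is no reading.
- arm.camera_model(name): a dict with "fx", "fy", "cx", "cy" (pixels), "view" (4x4, takes a point from world to camera coordinates). Camera axes: x right, y down, z forward; pixel columns grow to the right and rows downward; lengths in m; the calibration is good to about 2 mm. A picture is of the moment at which its call begins. camera_model takes no time and is no camera call.
- arm.sign_off(): hands the job in; it is judged then, once.
The state is a dict: "clock": time; "joints": joint angles; "dq": joint speeds; "joint_efforts": joint torques, N m; "position": TCP position; "ee_rot": TCP orientation; "force": force on the tool from outside, world axes, zero at the start; "ft_torque": the same for the moment, N m; "width": opening from 0.0 (shut) to 1.0 (fully open); "gripper_force": force on a finger pad.
Only numpy, scipy, OpenCV 4.12 (cv2) and the standard library are available. Lean on these libraries where they do the work, as an engineer would, in place of code of your own. Each camera call takes 0.05 s, during which the arm holds its last target. There are 200 camera calls.

## Working session

There is one attempt and no reset: what is moved stays moved. The work goes in short steps, Python scripts to look and compute and a tool call to move; the robot and the scene stay as the last step left them, time stands still between calls to the robot, and variables do not carry over. Pictures are saved under pics/ and viewed, at most 14 in all, crops included, and the job is handed in when it is done.

Besides the shell and the picture viewer there is one more tool, called after ">>>" by a JSON object that holds its "fn" and its "kwargs", one argument or row to a line. send_rows: Moves the arm, as the interface text tells. Its arguments: {"type":"object","properties":{"motion":{"type":"string"},"force":{"type":"number"}},"required":["motion"]}

```bash
mkdir -p pics; ls; python3 - <<'E'
from cell import arm
import cv2,numpy as np
for n in("scene","top"):
    im,d=arm.get_image(n); cv2.imwrite(f"pics/{n}0.png",im); np.save(f"pics/{n}0.npy",d)
    m=arm.camera_model(n); print(n,m["fx"],m["fy"],m["cx"],m["cy"],np.round(m["view"],4).tolist())
o=arm.observe(); print(o)
E
```

```text
pics
scene 523.8477609077551 523.8477609077551 322.9569326239603 243.0537964783029 [[-0.7411, 0.6713, 0.0013, 0.4289], [0.5732, 0.6337, -0.5195, -0.2916], [-0.3496, -0.3843, -0.8545, 1.1303], [0.0, 0.0, 0.0, 1.0]]
top 584.0117861975625 584.0117861975625 320.73828939390137 232.54332923051481 [[0.02, -0.9996, 0.0186, -0.0317], [-0.9831, -0.0231, -0.1818, 0.5659], [0.1821, -0.0146, -0.9832, 0.9599], [0.0, 0.0, 0.0, 1.0]]
{'clock': 0.1, 'joints': array([-1.35457429,  0.43516944,  0.02496378,  1.57398953, -0.01159012,
        1.13402482, -0.0751136 ]), 'dq': array([-3.60322078e-04, -1.05844556e-03,  6.98936723e-04, -1.93234919e-03,
        2.47028652e-03, -3.96608877e-04,  4.45995854e-05]), 'joint_efforts': array([ 3.10299496e-03, -6.69117093e+01,  9.88361835e-01, -3.15147436e+01,
       -6.04461087e-02,  3.73088988e-02,  4.93975813e-05]), 'position': array([0.19582984, 0.59314177, 0.29151967]), 'ee_rot': array([-4.98779254e-01, -3.10164933e+00,  2.26706269e-03]), 'force': array([0.03351352, 0.35893551, 0.19783477]), 'ft_torque': array([ 0.00932799,  0.02117825, -0.00154882]), 'gripper_force': 0.0, 'width': 0.9987238736211363}
```

View pics/top0.png

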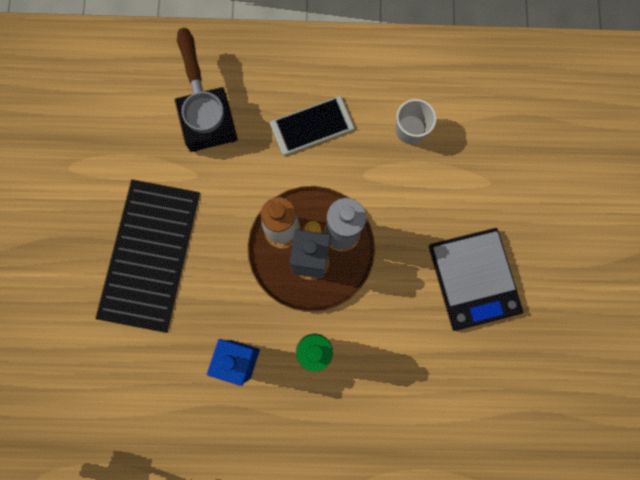

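View pics/scene0.png

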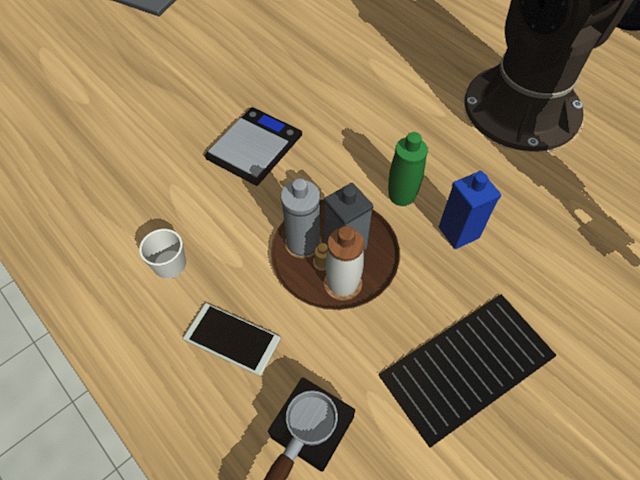

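The top view shows the jar knob near (278,210), the canister knob near (348,213) and the tin knob near (310,246). The weight is at about (313,229), the tray centre about (311,248), the mat's corners at (132,181), (200,193), (167,331), (97,319), and the scale pan around (473,268). The blue tin (233,362) and green jar (315,352) are the look-alikes.

```bash
cat > h.py <<'E'
import numpy as np,cv2
from cell import arm
def cam(n):
    m=arm.camera_model(n); return m,np.linalg.inv(m["view"])
def cloud(n,d):
    m,V=cam(n); v,u=np.mgrid[:480,:640]
    P=np.stack([(u-m["cx"])/m["fx"]*d,(v-m["cy"])/m["fy"]*d,d,np.ones_like(d)],-1)@V.T
    P[d==0]=np.nan; return P[...,:3]
def ray(n,px,z):
    m,V=cam(n); r=V[:3,:3]@[(px[0]-m["cx"])/m["fx"],(px[1]-m["cy"])/m["fy"],1]; o=V[:3,3]
    return o+r*(z-o[2])/r[2]
E
python3 - <<'E'
from h import *
R=lambda a:np.round(a,4).tolist()
for n in("top","scene"):
    im=cv2.imread(f"pics/{n}0.png"); P=cloud(n,np.load(f"pics/{n}0.npy")); z=P[...,2]
    hsv=cv2.cvtColor(im,cv2.COLOR_BGR2HSV)
    print(n)
    inr=np.isfinite(z)&(np.hypot(P[...,0]-.5,P[...,1])<.45)
    # knob tops
    k=((z>.160)&(z<.19)&inr).astype(np.uint8)
    N,L,S,C=cv2.connectedComponentsWithStats(k)
    for i in range(1,N):
        if S[i,4]>30:
            Q=P[L==i]; zt=np.median(Q[:,2]); t=Q[abs(Q[:,2]-zt)<.004]
            c,r=cv2.minEnclosingCircle((t[:,:2]*1000).astype(np.float32))
            print("knob",R(C[i]),S[i,4],R(zt),"mean",R(t.mean(0)),"circ",R(c),R(r),"bgr",im[L==i].mean(0).astype(int))
    # mat/dark objects
    dk=((im.max(2)<60)&(z<.03)&inr).astype(np.uint8); dk=cv2.morphologyEx(dk,cv2.MORPH_CLOSE,np.ones((7,7)))
    for c in cv2.findContours(dk,0,2)[0]:
        if cv2.contourArea(c)>800:
            q=np.array([ray(n,p[0],.004)[:2] for p in c])
            print("dark",cv2.contourArea(c),cv2.minAreaRect((q*1000).astype(np.float32)))
    # pan
    pn=((hsv[...,1]<50)&(im.max(2)>75)&(z>.015)&(z<.035)&inr).astype(np.uint8)
    for c in cv2.findContours(pn,0,2)[0]:
        if cv2.contourArea(c)>800:
            q=np.array([ray(n,p[0],.024)[:2] for p in c]); print("pan",cv2.contourArea(c),cv2.minAreaRect((q*1000).astype(np.float32)))
    bl=((hsv[...,0]>100)&(hsv[...,0]<130)&(hsv[...,1]>150)&(z<.035)&inr).astype(np.uint8)
    for c in cv2.findContours(bl,0,2)[0]:
        if cv2.contourArea(c)>200: print("disp",R(ray(n,c.mean((0,1)),.024)))
    # tray rim
    tr=((hsv[...,0]<15)&(im.max(2)<110)&(z>.0)&(z<.03)&inr).astype(np.uint8)
    c=max(cv2.findContours(tr,0,2)[0],key=cv2.contourArea); q=np.array([ray(n,p[0],.014)[:2] for p in cv2.convexHull(c)])
    print("tray",cv2.minEnclosingCircle((q*1000).astype(np.float32)), cv2.fitEllipse((q*1000).astype(np.float32)))
    by=((hsv[...,0]>15)&(hsv[...,0]<32)&(z>.04)&(z<.065)&inr).astype(np.uint8)
    if by.sum(): print("brass",by.sum(),R(P[by>0].mean(0)))
E
```

```text
top
knob [276.5225, 210.3784] 222 0.1696 mean [0.5783, 0.0509, 0.1697] circ [578.7838, 50.938] 12.9006 bgr [ 31  69 115]
knob [346.7535, 213.8791] 215 0.1775 mean [0.5745, -0.0569, 0.1778] circ [574.902, -57.6117] 12.373 bgr [122 119 118]
knob [309.5062, 246.6111] 162 0.1697 mean [0.5229, -0.0012, 0.1697] circ [523.0328, -1.0679] 10.8846 bgr [63 60 58]
knob [314.1545, 353.0] 233 0.164 mean [0.3641, -0.0116, 0.1639] circ [364.1034, -11.517] 12.5866 bgr [ 38 109   5]
knob [227.1156, 362.474] 173 0.1638 mean [0.3479, 0.1163, 0.1638] circ [348.0431, 116.6725] 10.9999 bgr [141  58  11]
dark 2014.5 ((498.54742431640625, -299.12249755859375), (162.54513549804688, 130.88490295410156), 15.942350387573242)
dark 1912.0 ((518.89990234375, -64.49967956542969), (95.29936218261719, 163.14816284179688), 41.517791748046875)
dark 9914.0 ((529.0238647460938, 287.877197265625), (127.92330932617188, 256.3514709472656), 80.43333435058594)
dark 1901.0 ((782.2455444335938, 0.9047012329101562), (62.079429626464844, 118.9612808227539), 22.614580154418945)
pan 3977.0 ((514.9031372070312, -292.0064697265625), (
[... 1098 characters left out ...]
9998550415039)
dark 12751.5 ((529.827392578125, 288.328857421875), (128.8138427734375, 258.6327819824219), 80.59957885742188)
dark 1373.0 ((494.8396301269531, -303.28228759765625), (165.8093719482422, 136.90916442871094), 15.114544868469238)
dark 1991.0 ((77.82194519042969, -2.1213302612304688), (93.74823760986328, 213.19650268554688), 2.79073429107666)
pan 2460.0 ((515.7482299804688, -290.7935791015625), (109.65269470214844, 121.90080261230469), 15.414774894714355)
disp [0.4431, -0.311, 0.024]
tray ((547.372314453125, -3.165971517562866), 113.4603042602539) ((547.2626953125, -3.0850906372070312), (225.80963134765625, 226.37757873535156), 74.69165802001953)
brass 1588 [0.6205, 0.067, 0.0515]
```

>>> {"fn": "send_rows", "kwargs": {
  "motion": "0.45 0.03 -0.042 0 0 0 0; 0.45 0.03 -0.042 0 0 0 0; 0.45 0.03 -0.042 0 0 0 0; 0.45 0.03 -0.042 0 0 0 0; 0.45 0.03 -0.042 0 0 0 0",
  "force": 25
}}

```text
clock: 0.72
position: [0.3466, 0.3819, 0.292]
ee_rot: [-0.499, -3.102, 0.001]
force: [0.6, -0.1, 0.9]
width: 0.554
gripper_force: 0.0
```

>>> {"fn": "send_rows", "kwargs": {
  "motion": "0.45 0.033 -0.047 0 0 0 0; 0.45 0.033 -0.047 0 0 0 0; 0.45 0.033 -0.047 0 0 0 0; 0.45 0.033 -0.047 0 0 0 0; 0.45 0.033 -0.047 0 0 0 0"
}}

```text
clock: 1.35
position: [0.5116, 0.1469, 0.2921]
ee_rot: [-0.498, -3.102, -0.0]
force: [0.2, 0.7, 0.8]
width: 0.549
gripper_force: 0.0
```

>>> {"fn": "send_rows", "kwargs": {
  "motion": "0.45 0.033 -0.047 0 0 0 0; 0.45 0.034 -0.049 0 0 0 0; 0.45 0 0 -0.03 0 0 0; 0.45 0 0 0 0 0 0"
}}

```text
clock: 1.85
position: [0.5766, 0.052, 0.26]
ee_rot: [-0.5, -3.097, 0.002]
force: [-0.1, 0.5, -0.3]
width: 0.551
gripper_force: 0.0
```

>>> {"fn": "send_rows", "kwargs": {
  "motion": "0.45 0.002 -0.001 -0.03 0 0 0; 0.45 0 0 -0.019 0 0 0; 0.45 0 0 0 0 0 0; 0.45 0 0 0 0 0 0"
}}

```text
clock: 2.35
position: [0.5803, 0.0522, 0.2145]
ee_rot: [0.497, 3.101, 0.001]
force: [0.9, 0.2, 0.2]
width: 0.551
gripper_force: 0.0
```

>>> {"fn": "send_rows", "kwargs": {
  "motion": "0.45 0 -0.001 -0.003 0 0 0; 1 0 0 0 0 0 0; 1 0 0 0 0 0 0; 1 0 0 0 0 0 0; 1 0 0 0 0 0 0"
}}

```text
clock: 2.98
position: [0.58, 0.0506, 0.2104]
ee_rot: [0.499, 3.102, 0.0]
force: [-0.8, 0.0, 0.7]
width: 0.276
gripper_force: 25.0
```

>>> {"fn": "send_rows", "kwargs": {
  "motion": "1 0 0 0.015 0 0 0; 1 0 0 0.03 0 0 0; 1 -0.006 0.027 0.015 0 0 0; 1 -0.01 0.045 0 0 0 0; 1 -0.01 0.045 0 0 0 0"
}}

```text
clock: 3.6
position: [0.5536, 0.1684, 0.2712]
ee_rot: [0.5, 3.101, 0.001]
force: [0.2, 0.9, -3.8]
width: 0.277
gripper_force: 25.0
```

>>> {"fn": "send_rows", "kwargs": {
  "motion": "1 -0.01 0.045 0 0 0 0; 1 -0.01 0.045 0 0 0 0; 1 -0.005 0.03 0 0 0 0; 1 0 0 -0.03 0 0 0; 1 0 0 -0.02 0 0 0"
}}

```text
clock: 4.22
position: [0.5283, 0.2878, 0.2197]
ee_rot: [-0.497, -3.101, 0.001]
force: [-0.3, 0.7, -4.4]
width: 0.276
gripper_force: 25.0
```

>>> {"fn": "send_rows", "kwargs": {
  "motion": "1 0 0 0 0 0 0; 1 0 0 -0.004 0 0 0; 1 0 0 -0.002 0 0 0; 1 0 0 0 0 0 0; 1 0 0 0 0 0 0"
}}

```text
clock: 4.85
position: [0.5291, 0.2876, 0.2146]
ee_rot: [0.499, 3.101, 0.001]
force: [0.1, -0.5, -4.4]
width: 0.274
gripper_force: 25.0
```

>>> {"fn": "send_rows", "kwargs": {
  "motion": "1 0 0 -0.003 0 0 0; 1 0 0 -0.002 0 0 0; 1 0 0 -0.001 0 0 0; 1 0 0 0 0 0 0; 1 0 0 0 0 0 0"
}}

```text
clock: 5.48
position: [0.5289, 0.2875, 0.2084]
ee_rot: [0.499, 3.102, 0.0]
force: [0.1, -0.1, -0.8]
width: 0.279
gripper_force: 25.0
```

>>> {"fn": "send_rows", "kwargs": {
  "motion": "0.45 0 0 0 0 0 0; 0.45 0 0 0 0 0 0; 0.45 0 0 0.015 0 0 0; 0.45 0 0 0.025 0 0 0; 0.45 0 0 0.03 0 0 0"
}}

```text
clock: 6.1
position: [0.5289, 0.2875, 0.2798]
ee_rot: [0.499, 3.102, 0.0]
force: [1.2, 1.4, 0.2]
width: 0.55
gripper_force: 0.0
```

>>> {"fn": "send_rows", "kwargs": {
  "motion": "0.45 -0.001 -0.058 0 0 0 0; 0.45 -0.001 -0.058 0 0 0 0; 0.45 -0.001 -0.058 0 0 0 0; 0.45 -0.001 -0.058 0 0 0 0; 0.45 -0.001 -0.056 0 0 0 0"
}}

```text
clock: 6.72
position: [0.524, -0.0025, 0.2796]
ee_rot: [0.499, 3.1, 0.001]
force: [0.2, -0.0, -0.8]
width: 0.552
gripper_force: 0.0
```

>>> {"fn": "send_rows", "kwargs": {
  "motion": "0.45 0 0 -0.02 0 0 0; 0.45 0 0 0 0 0 0; 0.45 0 0 0 0 0 0"
}}

```text
clock: 7.1
position: [0.5243, 0.0004, 0.2592]
ee_rot: [0.496, 3.101, 0.001]
force: [0.1, -0.4, -0.4]
width: 0.55
gripper_force: 0.0
```

>>> {"fn": "send_rows", "kwargs": {
  "motion": "0.45 -0.001 -0.001 -0.03 0 0 0; 0.45 0 0 -0.019 0 0 0; 0.45 0 0 0 0 0 0; 0.45 0 0 0 0 0 0"
}}

```text
clock: 7.6
position: [0.5234, -0.0008, 0.21]
ee_rot: [0.497, 3.101, 0.001]
force: [0.4, -0.4, -0.0]
width: 0.55
gripper_force: 0.0
```

>>> {"fn": "send_rows", "kwargs": {
  "motion": "1 0 0 0 0 0 0; 1 0 0 0 0 0 0; 1 0 0 0 0 0 0; 1 0 0 0 0 0 0; 1 0 0 0 0 0 0"
}}

```text
clock: 8.22
position: [0.523, -0.0014, 0.2093]
ee_rot: [0.499, 3.102, 0.0]
force: [0.0, 0.9, 1.6]
width: 0.231
gripper_force: 25.0
```

>>> {"fn": "send_rows", "kwargs": {
  "motion": "1 0 0 0.015 0 0 0; 1 0 0 0.03 0 0 0; 1 -0.01 0.03 0.015 0 0 0; 1 -0.015 0.049 0 0 0 0; 1 -0.015 0.05 0 0 0 0"
}}

```text
clock: 8.85
position: [0.4824, 0.1283, 0.2702]
ee_rot: [0.501, 3.101, 0.0]
force: [0.6, 0.2, -2.7]
width: 0.232
gripper_force: 25.0
```

>>> {"fn": "send_rows", "kwargs": {
  "motion": "1 -0.015 0.05 0 0 0 0; 1 -0.015 0.05 0 0 0 0; 1 -0.0105 0.05 0 0 0 0; 1 0 0.025 -0.01 0 0 0; 1 0 0 -0.03 0 0 0"
}}

```text
clock: 9.48
position: [0.4429, 0.3054, 0.2302]
ee_rot: [0.493, 3.1, 0.005]
force: [-0.0, -1.1, -4.9]
width: 0.235
gripper_force: 25.0
```

>>> {"fn": "send_rows", "kwargs": {
  "motion": "1 0 0 -0.015 0 0 0; 1 0 0 -0.003 0 0 0; 1 0 0 0 0 0 0; 1 0 0 0 0 0 0"
}}

```text
clock: 9.98
position: [0.443, 0.3025, 0.2122]
ee_rot: [0.5, 3.101, 0.002]
force: [0.5, 0.1, -4.3]
width: 0.236
gripper_force: 25.0
```

>>> {"fn": "send_rows", "kwargs": {
  "motion": "1 0 0 -0.002 0 0 0; 1 0 0 -0.002 0 0 0; 1 0 0 -0.001 0 0 0; 1 0 0 0 0 0 0; 1 0 0 0 0 0 0"
}}

```text
clock: 10.6
position: [0.4428, 0.3028, 0.2073]
ee_rot: [0.499, 3.101, 0.002]
force: [-1.2, -2.1, 7.1]
width: 0.23
gripper_force: 25.0
```

>>> {"fn": "send_rows", "kwargs": {
  "motion": "0.45 0 0 0 0 0 0; 0.45 0 0 0 0 0 0; 0.45 0 0 0.015 0 0 0; 0.45 0 0 0.025 0 0 0; 0.45 0 0 0.035 0 0 0"
}}

```text
clock: 11.22
position: [0.4422, 0.3023, 0.2824]
ee_rot: [-0.499, -3.101, 0.001]
force: [0.4, 0.1, 0.3]
width: 0.546
gripper_force: 0.0
```

>>> {"fn": "send_rows", "kwargs": {
  "motion": "0.45 0.019 -0.0514 0 0 0 0; 0.45 0.019 -0.0514 0 0 0 0; 0.45 0.019 -0.0514 0 0 0 0; 0.45 0.019 -0.0514 0 0 0 0; 0.45 0.019 -0.0514 0 0 0 0"
}}

```text
clock: 11.85
position: [0.5381, 0.0439, 0.2825]
ee_rot: [0.498, 3.101, 0.001]
force: [0.4, 0.8, 1.3]
width: 0.551
gripper_force: 0.0
```

>>> {"fn": "send_rows", "kwargs": {
  "motion": "0.45 0.019 -0.0514 0 0 0 0; 0.45 0.019 -0.0516 0 0 0 0; 0.45 0 0 -0.01 0 0 0; 0.45 0 0 0 0 0 0; 0.45 0 0 0 0 0 0"
}}

```text
clock: 12.48
position: [0.5753, -0.0558, 0.2716]
ee_rot: [-0.495, -3.102, -0.001]
force: [1.1, 0.6, -0.5]
width: 0.552
gripper_force: 0.0
```

>>> {"fn": "send_rows", "kwargs": {
  "motion": "0.45 0 -0.001 -0.03 0 0 0; 0.45 0 0 -0.023 0 0 0; 0.45 0 0 0 0 0 0; 0.45 0 0 0 0 0 0"
}}

```text
clock: 12.98
position: [0.5756, -0.0576, 0.2189]
ee_rot: [0.496, 3.102, 0.001]
force: [0.4, 0.2, -0.0]
width: 0.55
gripper_force: 0.0
```

>>> {"fn": "send_rows", "kwargs": {
  "motion": "1 0 0 0 0 0 0; 1 0 0 0 0 0 0; 1 0 0 0 0 0 0; 1 0 0 0 0 0 0; 1 0 0 0 0 0 0"
}}

```text
clock: 13.6
position: [0.5756, -0.0584, 0.2184]
ee_rot: [0.499, 3.101, 0.001]
force: [0.8, 1.0, 2.5]
width: 0.256
gripper_force: 25.0
```

>>> {"fn": "send_rows", "kwargs": {
  "motion": "1 0 0 0.015 0 0 0; 1 0 0 0.035 0 0 0; 1 0 0.01 0.03 0 0 0; 1 0.007 0.045 0 0 0 0; 1 0.007 0.05 0 0 0 0"
}}

```text
clock: 14.22
position: [0.5896, 0.0465, 0.2996]
ee_rot: [0.503, 3.1, -0.0]
force: [0.0, 0.2, -2.7]
width: 0.255
gripper_force: 25.0
```

>>> {"fn": "send_rows", "kwargs": {
  "motion": "1 0.007 0.052 0 0 0 0; 1 0.007 0.052 0 0 0 0; 1 0.007 0.052 0 0 0 0; 1 0.006 0.047 0 0 0 0; 1 0 0.024 -0.02 0 0 0"
}}

```text
clock: 14.85
position: [0.6167, 0.277, 0.2794]
ee_rot: [0.494, 3.1, 0.004]
force: [0.3, 0.0, -3.2]
width: 0.253
gripper_force: 25.0
```

>>> {"fn": "send_rows", "kwargs": {
  "motion": "1 0 0 -0.035 0 0 0; 1 0 0 -0.02 0 0 0; 1 0 0 -0.002 0 0 0; 1 0 0 0 0 0 0"
}}

```text
clock: 15.35
position: [0.6167, 0.2729, 0.2217]
ee_rot: [0.5, 3.101, -0.0]
force: [0.0, 0.2, -2.4]
width: 0.256
gripper_force: 25.0
```

>>> {"fn": "send_rows", "kwargs": {
  "motion": "1 0 0 -0.002 0 0 0; 1 0 0 -0.002 0 0 0; 1 0 0 -0.001 0 0 0; 1 0 0 0 0 0 0; 1 0 0 0 0 0 0"
}}

```text
clock: 15.98
position: [0.6165, 0.2736, 0.2165]
ee_rot: [0.499, 3.101, 0.0]
force: [0.5, -0.3, -1.2]
width: 0.257
gripper_force: 25.0
```

>>> {"fn": "send_rows", "kwargs": {
  "motion": "0.45 0 0 0 0 0 0; 0.45 0 0 0 0 0 0; 0.45 0 0 0.015 0 0 0; 0.45 0 0 0.025 0 0 0; 0.45 0 0 0.035 0 0 0"
}}

```text
clock: 16.6
position: [0.6162, 0.2734, 0.2925]
ee_rot: [-0.499, -3.101, 0.001]
force: [0.4, -0.1, 1.3]
width: 0.549
gripper_force: 0.0
```

```bash
python3 - <<'E'
from h import *
for n in("top","scene"):
    im,d=arm.get_image(n); cv2.imwrite(f"pics/{n}1.png",im)
    P=cloud(n,d); z=P[...,2]
    k=((z>.046)&(z<.065)&(np.hypot(P[...,0]-.577,P[...,1]+.003)<.05))
    print(n,k.sum(),np.round(P[k].mean(0),4), np.round([np.nanmin(P[k],0),np.nanmax(P[k],0)],4).tolist())
print(arm.observe()["position"])
E
```

```text
top 88 [ 0.5749 -0.0046  0.0552] [[0.563, -0.0129, 0.0461], [0.5843, 0.0031, 0.0617]]
scene 92 [ 0.578  -0.0039  0.0539] [[0.5679, -0.0137, 0.048], [0.5865, 0.0039, 0.0578]]
[0.61828817 0.27397609 0.29682774]
```

View pics/top1.png

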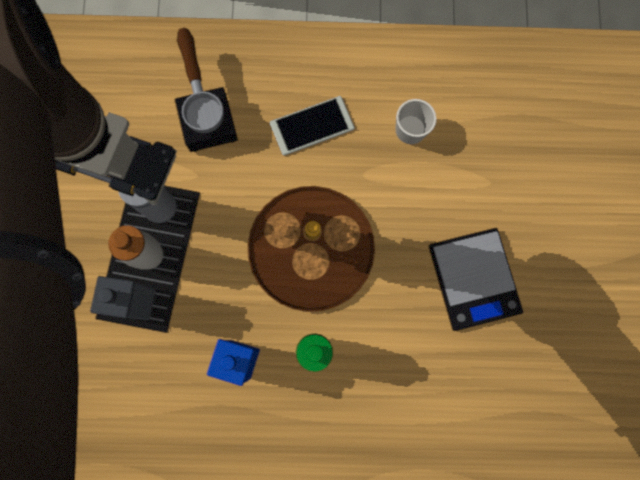

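View pics/scene1.png

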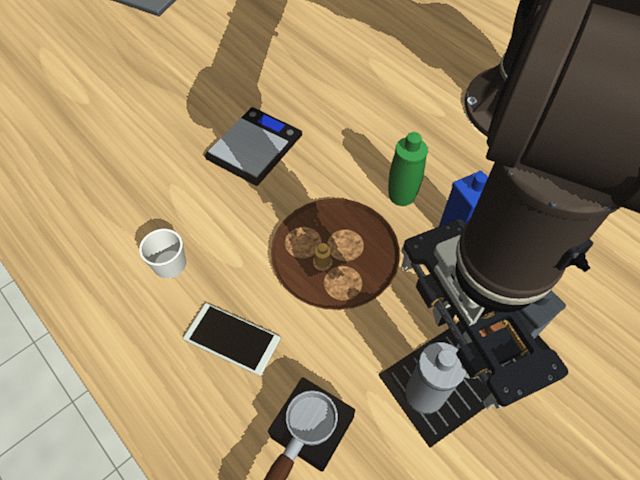

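The pictures show all three containers upright on the mat, with the jar knob at (127,240), the tin knob at (113,293) and the canister under the gripper. The weight stands free at (313,229), about (0.5765, -0.004) in world coordinates.

>>> {"fn": "send_rows", "kwargs": {
  "motion": "0.45 -0.008 -0.055 0 0 0 0; 0.45 -0.008 -0.055 0 0 0 0; 0.45 -0.008 -0.055 0 0 0 0; 0.45 -0.008 -0.055 0 0 0 0; 0.45 -0.008 -0.0575 0 0 0 0"
}}

```text
clock: 17.32
position: [0.5761, -0.0056, 0.292]
ee_rot: [0.498, 3.101, 0.001]
force: [1.0, 0.3, -0.0]
width: 0.549
gripper_force: 0.0
```

>>> {"fn": "send_rows", "kwargs": {
  "motion": "0.45 0 0 -0.05 0 0 0; 0.45 0 0 -0.05 0 0 0; 0.45 0 0 -0.02 0 0 0; 0.45 0 0 0 0 0 0; 0.45 0 0 0 0 0 0"
}}

```text
clock: 17.95
position: [0.5772, -0.0041, 0.1726]
ee_rot: [0.499, 3.1, 0.001]
force: [-0.3, 0.4, -0.4]
width: 0.55
gripper_force: 0.0
```

>>> {"fn": "send_rows", "kwargs": {
  "motion": "0.45 0 0 -0.04 0 0 0; 0.45 0 0 -0.035 0 0 0; 0.45 0 0 -0.018 0 0 0; 0.45 0 0 0 0 0 0; 0.45 0 0 0 0 0 0"
}}

```text
clock: 18.58
position: [0.5774, -0.004, 0.0797]
ee_rot: [0.499, 3.1, 0.001]
force: [0.7, 0.3, -0.6]
width: 0.55
gripper_force: 0.0
```

>>> {"fn": "send_rows", "kwargs": {
  "motion": "1 0 0 0 0 0 0; 1 0 0 0 0 0 0; 1 0 0 0 0 0 0; 1 0 0 0 0 0 0"
}}

```text
clock: 19.08
position: [0.5766, -0.004, 0.0787]
ee_rot: [0.499, 3.101, 0.0]
force: [-0.8, 0.0, 6.4]
width: 0.299
gripper_force: 25.0
```

>>> {"fn": "send_rows", "kwargs": {
  "motion": "1 0 0 0.015 0 0 0; 1 0 0 0.03 0 0 0; 1 0 0 0.015 0 0 0; 1 -0.01 -0.04 0 0 0 0; 1 -0.01 -0.05 0 0 0 0"
}}

```text
clock: 19.7
position: [0.5565, -0.0936, 0.1387]
ee_rot: [0.494, 3.102, 0.001]
force: [-0.1, -0.5, -2.3]
width: 0.298
gripper_force: 25.0
```

>>> {"fn": "send_rows", "kwargs": {
  "motion": "1 -0.01 -0.05 0 0 0 0; 1 -0.01 -0.05 0 0 0 0; 1 -0.01 -0.05 0 0 0 0; 1 -0.0113 -0.0474 0 0 0 0; 1 0 0 0 0 0 0"
}}

```text
clock: 20.32
position: [0.5128, -0.2967, 0.1386]
ee_rot: [-0.51, -3.1, 0.005]
force: [1.3, 0.8, -2.1]
width: 0.298
gripper_force: 25.0
```

>>> {"fn": "send_rows", "kwargs": {
  "motion": "1 0 0 -0.02 0 0 0; 1 0 0 -0.012 0 0 0; 1 0 0 -0.005 0 0 0; 1 0 0 0 0 0 0; 1 0 0 0 0 0 0"
}}

```text
clock: 20.95
position: [0.5155, -0.2914, 0.1017]
ee_rot: [0.498, 3.101, -0.0]
force: [0.4, -0.3, -1.8]
width: 0.297
gripper_force: 25.0
```

>>> {"fn": "send_rows", "kwargs": {
  "motion": "1 0 0 -0.002 0 0 0; 1 0 0 -0.002 0 0 0; 1 0 0 -0.001 0 0 0; 1 0 0 0 0 0 0; 1 0 0 0 0 0 0"
}}

```text
clock: 21.58
position: [0.5151, -0.2914, 0.0967]
ee_rot: [0.499, 3.101, 0.0]
force: [-2.3, 0.6, 6.0]
width: 0.297
gripper_force: 25.0
```

>>> {"fn": "send_rows", "kwargs": {
  "motion": "0.45 0 0 0 0 0 0; 0.45 0 0 0 0 0 0; 0.45 0 0 0.015 0 0 0; 0.45 0 0 0.04 0 0 0; 0.45 0 0 0.05 0 0 0"
}}

```text
clock: 22.2
position: [0.5147, -0.2912, 0.2026]
ee_rot: [-0.499, -3.1, -0.0]
force: [0.0, -0.0, -0.1]
width: 0.547
gripper_force: 0.0
```

>>> {"fn": "send_rows", "kwargs": {
  "motion": "0.45 0.009 0.05 0.05 0 0 0; 0.45 0.009 0.05 0.035 0 0 0; 0.45 0.009 0.05 0 0 0 0; 0.45 0.009 0.05 0 0 0 0; 0.45 0.009 0.05 0 0 0 0"
}}

```text
clock: 22.82
position: [0.5591, -0.0461, 0.2815]
ee_rot: [0.499, 3.1, 0.0]
force: [1.1, 0.5, 0.1]
width: 0.55
gripper_force: 0.0
```

```bash
python3 - <<'E'
from h import *
for n in("top","scene"):
    im,d=arm.get_image(n); cv2.imwrite(f"pics/{n}2.png",im)
    P=cloud(n,d); z=P[...,2]
    k=((z>.064)&(z<.085)&(np.hypot(P[...,0]-.515,P[...,1]+.291)<.05))
    print(n,k.sum(),np.round(P[k].mean(0),4))
    k=((z>.155)&(z<.185)&(P[...,1]>.2)&(abs(P[...,0]-.53)<.13)).astype(np.uint8)
    N,L,S,C=cv2.connectedComponentsWithStats(k)
    for i in range(1,N):
        if S[i,4]>30: print(S[i,4],np.round(P[L==i].mean(0),4))
E
```

```text
top 96 [ 0.514  -0.2898  0.0734]
246 [0.6143 0.2719 0.1723]
255 [0.5268 0.2861 0.1665]
193 [0.4427 0.3007 0.1663]
scene 71 [ 0.5171 -0.2897  0.0715]
242 [0.4465 0.3017 0.1651]
334 [0.5312 0.2873 0.1655]
361 [0.6198 0.2739 0.1719]
```

View pics/top2.png

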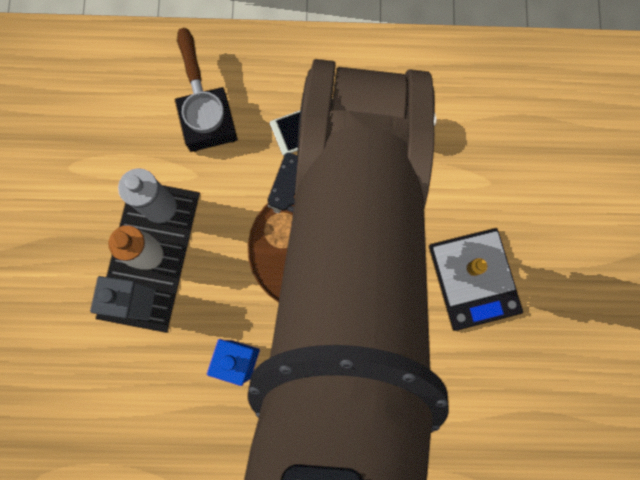

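The weight stands upright mid-pan at (478,267), and the containers are still on the mat, canister at (139,187). Next I put the canister back.

>>> {"fn": "send_rows", "kwargs": {
  "motion": "0.45 0.0094 0.053 0 0 0 0; 0.45 0.0094 0.053 0 0 0 0; 0.45 0.0094 0.053 0 0 0 0; 0.45 0.0094 0.053 0 0 0 0; 0.45 0.0094 0.053 0 0 0 0"
}}

```text
clock: 23.55
position: [0.6064, 0.2185, 0.2812]
ee_rot: [0.5, 3.1, 0.0]
force: [0.5, -0.3, 0.5]
width: 0.549
gripper_force: 0.0
```

>>> {"fn": "send_rows", "kwargs": {
  "motion": "0.45 0.0094 0.05 0 0 0 0; 0.45 0 0 -0.02 0 0 0; 0.45 0 0 0 0 0 0; 0.45 0 0 0 0 0 0"
}}

```text
clock: 24.05
position: [0.6159, 0.2661, 0.2612]
ee_rot: [0.501, 3.1, -0.0]
force: [0.3, -0.5, 0.5]
width: 0.55
gripper_force: 0.0
```

>>> {"fn": "send_rows", "kwargs": {
  "motion": "0.45 0.001 0.0074 0 0 0 0; 0.45 0 0 -0.025 0 0 0; 0.45 0 0 -0.02 0 0 0; 0.45 0 0 0 0 0 0; 0.45 0 0 0 0 0 0"
}}

```text
clock: 24.68
position: [0.6167, 0.275, 0.2157]
ee_rot: [0.499, 3.101, 0.001]
force: [-0.5, 0.3, 0.7]
width: 0.554
gripper_force: 0.0
```

>>> {"fn": "send_rows", "kwargs": {
  "motion": "1 0 0 0 0 0 0; 1 0 0 0 0 0 0; 1 0 0 0 0 0 0; 1 0 0 0 0 0 0; 1 0 0 0 0 0 0"
}}

```text
clock: 25.3
position: [0.6164, 0.2747, 0.2152]
ee_rot: [0.499, 3.102, -0.0]
force: [-0.3, 0.6, 1.8]
width: 0.253
gripper_force: 25.0
```

>>> {"fn": "send_rows", "kwargs": {
  "motion": "1 0 0 0.015 0 0 0; 1 0 0 0.03 0 0 0; 1 -0.001 -0.02 0.015 0 0 0; 1 -0.006 -0.048 0 0 0 0; 1 -0.007 -0.052 0 0 0 0"
}}

```text
clock: 25.92
position: [0.602, 0.1523, 0.2754]
ee_rot: [0.498, 3.101, -0.001]
force: [-0.3, -0.9, -2.4]
width: 0.252
gripper_force: 25.0
```

>>> {"fn": "send_rows", "kwargs": {
  "motion": "1 -0.007 -0.052 0 0 0 0; 1 -0.007 -0.052 0 0 0 0; 1 -0.007 -0.052 0 0 0 0; 1 -0.006 -0.0565 0 0 0 0; 1 0 0 0 0 0 0"
}}

```text
clock: 26.55
position: [0.5735, -0.0657, 0.2757]
ee_rot: [0.515, 3.099, -0.005]
force: [0.1, 1.1, -3.2]
width: 0.254
gripper_force: 25.0
```

>>> {"fn": "send_rows", "kwargs": {
  "motion": "1 0 0 -0.03 0 0 0; 1 0 0 -0.018 0 0 0; 1 0 0 -0.006 0 0 0; 1 0 0 0 0 0 0; 1 0 0 0 0 0 0"
}}

```text
clock: 27.18
position: [0.5758, -0.0578, 0.222]
ee_rot: [0.499, 3.1, 0.0]
force: [0.8, 0.5, -2.5]
width: 0.252
gripper_force: 25.0
```

>>> {"fn": "send_rows", "kwargs": {
  "motion": "1 0 0 -0.002 0 0 0; 1 0 0 -0.002 0 0 0; 1 0 0 -0.001 0 0 0; 1 0 0 0 0 0 0; 1 0 0 0 0 0 0"
}}

```text
clock: 27.8
position: [0.576, -0.0579, 0.2171]
ee_rot: [0.499, 3.1, 0.0]
force: [-1.4, -0.7, 5.8]
width: 0.259
gripper_force: 25.0
```

>>> {"fn": "send_rows", "kwargs": {
  "motion": "0.45 0 0 0 0 0 0; 0.45 0 0 0 0 0 0; 0.45 0 0 0.015 0 0 0; 0.45 0 0 0.025 0 0 0; 0.45 0 0 0.03 0 0 0"
}}

```text
clock: 28.42
position: [0.5753, -0.0577, 0.2875]
ee_rot: [-0.499, -3.102, 0.0]
force: [0.3, 0.1, 0.2]
width: 0.551
gripper_force: 0.0
```

>>> {"fn": "send_rows", "kwargs": {
  "motion": "0.45 -0.019 0.0515 0 0 0 0; 0.45 -0.019 0.0515 0 0 0 0; 0.45 -0.019 0.0515 0 0 0 0; 0.45 -0.019 0.0515 0 0 0 0; 0.45 -0.019 0.0515 0 0 0 0"
}}

```text
clock: 29.05
position: [0.4799, 0.2015, 0.2873]
ee_rot: [0.499, 3.1, 0.001]
force: [1.4, 1.2, -0.0]
width: 0.555
gripper_force: 0.0
```

>>> {"fn": "send_rows", "kwargs": {
  "motion": "0.45 -0.019 0.0515 0 0 0 0; 0.45 -0.0192 0.0517 0 0 0 0; 0.45 0 0 -0.03 0 0 0; 0.45 0 0 0 0 0 0; 0.45 0 0 0 0 0 0"
}}

```text
clock: 29.68
position: [0.443, 0.3024, 0.2573]
ee_rot: [0.501, 3.1, 0.001]
force: [-0.2, 0.2, -0.3]
width: 0.55
gripper_force: 0.0
```

>>> {"fn": "send_rows", "kwargs": {
  "motion": "0.45 0 0 -0.03 0 0 0; 0.45 0 0 -0.019 0 0 0; 0.45 0 0 0 0 0 0; 0.45 0 0 0 0 0 0"
}}

```text
clock: 30.18
position: [0.443, 0.3029, 0.2084]
ee_rot: [0.5, 3.1, 0.002]
force: [0.7, -0.7, 0.1]
width: 0.55
gripper_force: 0.0
```

>>> {"fn": "send_rows", "kwargs": {
  "motion": "1 0 0 0 0 0 0; 1 0 0 0 0 0 0; 1 0 0 0 0 0 0; 1 0 0 0 0 0 0; 1 0 0 0 0 0 0"
}}

```text
clock: 30.8
position: [0.4422, 0.303, 0.2072]
ee_rot: [0.499, 3.102, -0.0]
force: [-0.5, 0.4, 3.3]
width: 0.231
gripper_force: 25.0
```

>>> {"fn": "send_rows", "kwargs": {
  "motion": "1 0 0 0.015 0 0 0; 1 0 0 0.03 0 0 0; 1 0 -0.025 0.015 0 0 0; 1 0.0105 -0.05 0 0 0 0; 1 0.015 -0.05 0 0 0 0"
}}

```text
clock: 31.42
position: [0.4673, 0.1759, 0.2676]
ee_rot: [0.498, 3.102, -0.0]
force: [1.2, -0.1, -3.7]
width: 0.232
gripper_force: 25.0
```

>>> {"fn": "send_rows", "kwargs": {
  "motion": "1 0.015 -0.05 0 0 0 0; 1 0.015 -0.05 0 0 0 0; 1 0.015 -0.05 0 0 0 0; 1 0.0102 -0.0292 0 0 0 0; 1 0 0 0 0 0 0"
}}

```text
clock: 32.05
position: [0.5227, -0.0052, 0.2674]
ee_rot: [0.508, 3.1, -0.002]
force: [-0.1, 0.5, -2.6]
width: 0.236
gripper_force: 25.0
```

>>> {"fn": "send_rows", "kwargs": {
  "motion": "1 0 0 -0.03 0 0 0; 1 0 0 -0.018 0 0 0; 1 0 0 -0.006 0 0 0; 1 0 0 0 0 0 0; 1 0 0 0 0 0 0"
}}

```text
clock: 32.67
position: [0.5233, -0.001, 0.2139]
ee_rot: [0.498, 3.101, 0.001]
force: [-0.4, 0.2, -2.8]
width: 0.235
gripper_force: 25.0
```

>>> {"fn": "send_rows", "kwargs": {
  "motion": "1 0 0 -0.002 0 0 0; 1 0 0 -0.002 0 0 0; 1 0 0 -0.001 0 0 0; 1 0 0 0 0 0 0; 1 0 0 0 0 0 0"
}}

```text
clock: 33.3
position: [0.5236, -0.0012, 0.2092]
ee_rot: [0.499, 3.1, 0.001]
force: [-1.8, -0.9, 8.1]
width: 0.235
gripper_force: 25.0
```

>>> {"fn": "send_rows", "kwargs": {
  "motion": "0.45 0 0 0 0 0 0; 0.45 0 0 0 0 0 0; 0.45 0 0 0.015 0 0 0; 0.45 0 0 0.025 0 0 0; 0.45 0 0 0.035 0 0 0"
}}

```text
clock: 33.92
position: [0.5226, -0.0012, 0.2842]
ee_rot: [-0.499, -3.101, 0.001]
force: [0.4, -0.1, 0.4]
width: 0.55
gripper_force: 0.0
```

>>> {"fn": "send_rows", "kwargs": {
  "motion": "0.45 0.001 0.058 0 0 0 0; 0.45 0.001 0.058 0 0 0 0; 0.45 0.001 0.058 0 0 0 0; 0.45 0.001 0.058 0 0 0 0; 0.45 0.0015 0.0567 0 0 0 0"
}}

```text
clock: 34.55
position: [0.5284, 0.2895, 0.2844]
ee_rot: [0.499, 3.101, 0.001]
force: [1.2, 0.3, -0.3]
width: 0.551
gripper_force: 0.0
```

>>> {"fn": "send_rows", "kwargs": {
  "motion": "0.45 0 0 -0.03 0 0 0; 0.45 0 0 0 0 0 0; 0.45 0 0 0 0 0 0"
}}

```text
clock: 34.92
position: [0.529, 0.2867, 0.2544]
ee_rot: [0.501, 3.1, 0.0]
force: [-0.9, -1.1, 0.9]
width: 0.55
gripper_force: 0.0
```

>>> {"fn": "send_rows", "kwargs": {
  "motion": "0.45 0 0 -0.025 0 0 0; 0.45 0 0 -0.021 0 0 0; 0.45 0 0 0 0 0 0; 0.45 0 0 0 0 0 0"
}}

```text
clock: 35.42
position: [0.5291, 0.2873, 0.2086]
ee_rot: [0.5, 3.1, 0.002]
force: [-0.6, 0.5, 0.0]
width: 0.548
gripper_force: 0.0
```

>>> {"fn": "send_rows", "kwargs": {
  "motion": "1 0 0 0 0 0 0; 1 0 0 0 0 0 0; 1 0 0 0 0 0 0; 1 0 0 0 0 0 0; 1 0 0 0 0 0 0"
}}

```text
clock: 36.05
position: [0.5285, 0.2876, 0.2073]
ee_rot: [0.499, 3.101, 0.0]
force: [-0.7, 0.7, 3.1]
width: 0.278
gripper_force: 25.0
```

>>> {"fn": "send_rows", "kwargs": {
  "motion": "1 0 0 0.015 0 0 0; 1 0 0 0.03 0 0 0; 1 0.008 -0.028 0.015 0 0 0; 1 0.012 -0.045 0 0 0 0; 1 0.012 -0.045 0 0 0 0"
}}

```text
clock: 36.67
position: [0.5604, 0.1684, 0.2678]
ee_rot: [0.497, 3.102, 0.0]
force: [-0.2, -0.2, -3.7]
width: 0.276
gripper_force: 25.0
```

>>> {"fn": "send_rows", "kwargs": {
  "motion": "1 0.01 -0.045 0 0 0 0; 1 0.0093 -0.042 0 0 0 0; 1 0 -0.0318 0 0 0 0; 1 0 0 0 0 0 0; 1 0 0 0 0 0 0"
}}

```text
clock: 37.3
position: [0.5795, 0.0513, 0.2673]
ee_rot: [-0.498, -3.101, -0.001]
force: [0.4, 0.9, -4.3]
width: 0.277
gripper_force: 25.0
```

>>> {"fn": "send_rows", "kwargs": {
  "motion": "1 0 0 -0.03 0 0 0; 1 0 0 -0.018 0 0 0; 1 0 0 -0.006 0 0 0; 1 0 0 0 0 0 0; 1 0 0 0 0 0 0"
}}

```text
clock: 37.92
position: [0.5802, 0.0511, 0.2139]
ee_rot: [0.498, 3.101, 0.001]
force: [-0.1, 0.1, -3.4]
width: 0.276
gripper_force: 25.0
```

>>> {"fn": "send_rows", "kwargs": {
  "motion": "1 0 0 -0.002 0 0 0; 1 0 0 -0.002 0 0 0; 1 0 0 -0.001 0 0 0; 1 0 0 0 0 0 0; 1 0 0 0 0 0 0"
}}

```text
clock: 38.55
position: [0.5804, 0.0507, 0.2093]
ee_rot: [0.499, 3.1, 0.001]
force: [-1.8, 0.3, 6.8]
width: 0.279
gripper_force: 25.0
```

>>> {"fn": "send_rows", "kwargs": {
  "motion": "0.45 0 0 0 0 0 0; 0.45 0 0 0 0 0 0; 0.45 0 0 0.015 0 0 0; 0.45 0 0 0.025 0 0 0; 0.45 0 0 0.04 0 0 0"
}}

```text
clock: 39.17
position: [0.5792, 0.0507, 0.2889]
ee_rot: [-0.498, -3.1, 0.001]
force: [0.5, -0.1, 0.5]
width: 0.546
gripper_force: 0.0
```

>>> {"fn": "send_rows", "kwargs": {
  "motion": "0.45 -0.01 0.05 0 0 0 0; 0.45 -0.01 0.05 0 0 0 0; 0.45 -0.01 0.05 0 0 0 0; 0.45 -0.01 0.05 0 0 0 0; 0.45 -0.01 0.05 0 0 0 0"
}}

```text
clock: 39.8
position: [0.5294, 0.3023, 0.2894]
ee_rot: [0.499, 3.101, 0.001]
force: [0.2, -0.2, -0.6]
width: 0.548
gripper_force: 0.0
```

>>> {"fn": "send_rows", "kwargs": {
  "motion": "0.45 0 0 0 0 0 0; 0.45 0 0 0 0 0 0; 0.45 0 0 0 0 0 0; 0.45 0 0 0 0 0 0"
}}

```text
clock: 40.3
position: [0.5302, 0.2995, 0.2884]
ee_rot: [0.502, 3.101, -0.0]
force: [-0.0, 0.5, -0.9]
width: 0.551
gripper_force: 0.0
```

```bash
python3 - <<'E'
from h import *
for n in("top","scene"):
    im,d=arm.get_image(n); cv2.imwrite(f"pics/{n}3.png",im)
    P=cloud(n,d); z=P[...,2]
    k=((z>.064)&(z<.085)&(np.hypot(P[...,0]-.515,P[...,1]+.291)<.05))
    print(n,k.sum(),np.round(P[k].mean(0),4))
    k=((z>.16)&(z<.19)&(abs(P[...,1])<.09)&(abs(P[...,0]-.55)<.1)).astype(np.uint8)
    N,L,S,C=cv2.connectedComponentsWithStats(k)
    for i in range(1,N):
        if S[i,4]>30: print(S[i,4],np.round(P[L==i].mean(0),4))
E
```

```text
top 100 [ 0.5139 -0.2896  0.0732]
226 [0.5778 0.0509 0.1693]
212 [ 0.5736 -0.0577  0.1761]
163 [ 0.5229 -0.0011  0.1693]
scene 72 [ 0.5172 -0.2895  0.0715]
240 [ 0.5789 -0.056   0.1732]
162 [ 0.5265 -0.0006  0.1677]
248 [0.5817 0.0519 0.1679]
```

View pics/top3.png

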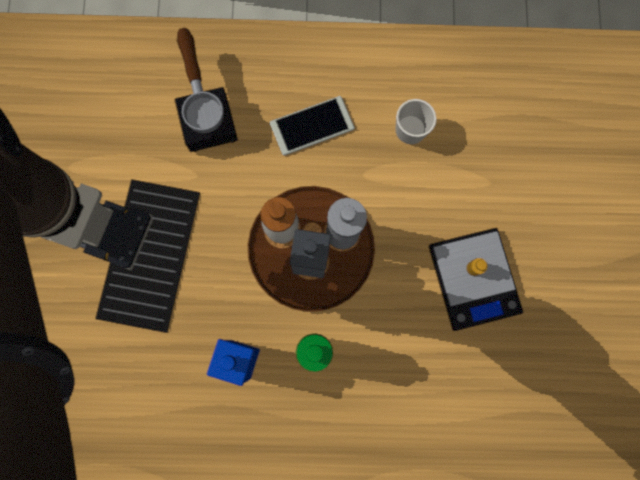

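The jar (278,210), canister (348,213) and tin (310,246) are back where they started, the weight is mid-pan at (478,267), and the arm is clear of everything.

```bash
python3 -c "
from cell import arm
print(arm.sign_off())"
```

```text
the job is handed in; nothing more can be done
None
```

The job is handed in at about 40 s of the 147 s allowed: the weight stands in the middle of the scale's pan and all three containers are back on the tray within about 2 mm of where they stood; the sign-off returned no verdict.

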